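Unload the tube scanner carriage

TASK

The scan run is over. Push the carriage along its rail, away from the scanner, until it clicks into the unloading station; lift the retaining bar up out of its two open brackets and lay it in both saddles of the bar rest; then put every tube from the carriage into the red basket, leaving the carriage and bar where they are meanwhile. When the tubes are out, lay the bar back centred in its two brackets on the carriage, handle up, and then push the carriage back into the scanner station, without knocking over or shoving aside the other things on the bench.

Things in the scene. Friction and masses are not known exactly. Their poses are not given: they have to be found in the camera images.
- carriage (a joint): Position in m of the grey carriage on its rail: 0 at the scanner station (beside the white column), 0.12 at the unloading station, towards the rail's -y end. Starts at 0. Friction about 1.5 N; at each station a sprung ball clicks into a notch, pulling in over the last 4 mm; about 6 N to enter or leave, so push by a measured distance; stops 12 mm beyond the stations. It stays where left.
- rail: Fixed aluminium rail base, 100 mm wide (x), 512 mm long (y). Origin on the bench under it, z up; the carriage travels along its y. The white scanner column (45 x 80 mm, 100 mm high) stands on its -x side, centre at x -115, y +60 mm.
- carriage_handle (a point): Centre of the top face of the carriage's push handle, a black upright square post 20 x 20 mm, 55 mm tall, top 85 mm above the bench, at the carriage's +y end, 187 mm from the carriage's centre and 15 mm clear of the end of the seated bar. Axes as the rail's.
- bar_seat (a point): On the carriage, above its centre: where the middle of the bar's underside lies when seated, 66 mm above the bench, axes as the rail's; the bar lies along y. The two brackets are open-topped U's 150 mm either side along y; slot 19 mm wide (x), 11 mm deep, 10 mm thick along y. A seated bar passes 3 mm above the tubes.
- deck (a point): Centre of the carriage deck's top, 30 mm above the bench, axes as the rail's. Four cradles at y = -81, -27, +27, +81 mm hold the tubes, lying along x. The white cradle blocks are 20 mm long, centred at x = -36 and +36 mm, their tops 14 mm over the deck: 52 mm of free room between them for fingers at a tube's middle.
- bar: Loose steel retaining bar 12 mm wide (x), 10 mm high, 324 mm long (its y), 0.2 to 0.35 kg. Origin at the middle of its underside, z up. On top in the middle stands a black handle plate 14 mm thick (x), 50 mm long (y), reaching from the bar's top (10 mm over the origin) to 48 mm over the origin. Starts seated in the carriage brackets.
- rest_seat (a point): On the fixed bar rest: the middle point where the bar's underside lies when the bar is parked, 30 mm above the bench; the bar lies along its y, z up. The rest has two open-topped white saddles 90 mm either side along y, slot 19 mm wide (x), 14 mm deep, on a base plate 60 x 230 mm, 8 mm high.
- basket: Loose red open basket, 250 (x) x 220 (y) mm outside, 60 mm high, walls and floor 5 mm. Origin at the centre of its underside, z up. It stands on the bench, 0.7 kg.
- tube0: One of two to four alike capped tubes (absent ones read None from the start), lying in the cradles. Straight white round-bottomed tube 25 mm in diameter, about 50 g, blue square cap 29 mm across flats that stops it rolling. Axis = its own x, from -65 to +80 mm; the cap from +54 to +80 mm. Origin on the axis, 51 mm above the bench in the cradle. May be shifted 4 mm endways.
- tube1: One of two to four alike capped tubes (absent ones read None from the start), lying in the cradles. Straight white round-bottomed tube 25 mm in diameter, about 50 g, blue square cap 29 mm across flats that stops it rolling. Axis = its own x, from -65 to +80 mm; the cap from +54 to +80 mm. Origin on the axis, 51 mm above the bench in the cradle. May be shifted 4 mm endways.
- tube2: One of two to four alike capped tubes (absent ones read None from the start), lying in the cradles. Straight white round-bottomed tube 25 mm in diameter, about 50 g, blue square cap 29 mm across flats that stops it rolling. Axis = its own x, from -65 to +80 mm; the cap from +54 to +80 mm. Origin on the axis, 51 mm above the bench in the cradle. May be shifted 4 mm endways.
- tube3: One of two to four alike capped tubes (absent ones read None from the start), lying in the cradles. Straight white round-bottomed tube 25 mm in diameter, about 50 g, blue square cap 29 mm across flats that stops it rolling. Axis = its own x, from -65 to +80 mm; the cap from +54 to +80 mm. Origin on the axis, 51 mm above the bench in the cradle. May be shifted 4 mm endways.
- reagent: Bystander: loose closed jar, 66 mm in diameter, 130 mm high. Origin at the centre of its underside.
- block: Bystander: loose white block 110 x 80 x 35 mm. Origin at the centre of its underside.

How it is judged (in metres and radians):
On the way, in this order (a step that is already met when the one before it is completed fails the run):
1. the carriage is clicked into the unloading station (value of joint carriage between 0.114 and 0.126 m and velocity of joint carriage between -0.01 and 0.01 m/s), for 0.2 s.
2. the bar lies parked in both saddles of the rest, released, the carriage still at the unloading station (x of bar in the frame of rest_seat between -0.009 and 0.009 m and y of bar in the frame of rest_seat between -0.05 and 0.05 m and z of bar in the frame of rest_seat between -0.004 and 0.005 m and angle between the y axis of bar and the y axis of rest_seat, either way round below 0.08 rad and angle between bar's own z axis and vertical below 0.2 rad and linear speed of bar below 0.03 m/s and contact force between the fingers and bar below 0.2 N and value of joint carriage between 0.114 and 0.126 m), for 0.2 s.
3. all tubes lie in the basket, with the bar still parked and the carriage still at the unloading station (all of step 2 and x of tube0 in the frame of basket between -0.12 and 0.12 m and y of tube0 in the frame of basket between -0.105 and 0.105 m and z of tube0 in the frame of basket between 0.005 and 0.065 m and linear speed of each of tube0, tube1, tube2, tube3 below 0.05 m/s and contact force between the fingers and tube0 below 0.2 N and x of tube1 in the frame of basket between -0.12 and 0.12 m and y of tube1 in the frame of basket between -0.105 and 0.105 m and z of tube1 in the frame of basket between 0.005 and 0.065 m and contact force between the fingers and tube1 below 0.2 N and x of tube2 in the frame of basket between -0.12 and 0.12 m and y of tube2 in the frame of basket between -0.105 and 0.105 m and z of tube2 in the frame of basket between 0.005 and 0.065 m and contact force between the fingers and tube2 below 0.2 N and x of tube3 in the frame of basket between -0.12 and 0.12 m and y of tube3 in the frame of basket between -0.105 and 0.105 m and z of tube3 in the frame of basket between 0.005 and 0.065 m and contact force between the fingers and tube3 below 0.2 N), for 0.2 s.
4. the bar lies back in its two brackets, released, the carriage still at the unloading station (x of bar in the frame of bar_seat between -0.009 and 0.009 m and y of bar in the frame of bar_seat between -0.014 and 0.014 m and z of bar in the frame of bar_seat between -0.004 and 0.005 m and angle between the y axis of bar and the y axis of bar_seat, either way round below 0.08 rad and angle between bar's own z axis and vertical below 0.2 rad and linear speed of bar below 0.03 m/s and contact force between the fingers and bar below 0.2 N and value of joint carriage between 0.114 and 0.126 m), for 0.2 s.
At the end, for the whole second after the job is handed in: The carriage is at the scanner station (within 6 mm), the bar lies handle up in both brackets (within 9 mm across, 16 mm along, 5 mm in height), released; all tubes lie at rest in the upright basket (value of joint carriage between -0.006 and 0.006 m and x of bar in the frame of bar_seat between -0.009 and 0.009 m and y of bar in the frame of bar_seat between -0.016 and 0.016 m and z of bar in the frame of bar_seat between -0.004 and 0.005 m and angle between the y axis of bar and the y axis of bar_seat, either way round below 0.08 rad and angle between bar's own z axis and vertical below 0.2 rad and linear speed of bar below 0.03 m/s and contact force between the fingers and bar below 0.2 N and x of tube0 in the frame of basket between -0.12 and 0.12 m and y of tube0 in the frame of basket between -0.105 and 0.105 m and z of tube0 in the frame of basket between 0.005 and 0.065 m and linear speed of each of tube0, tube1, tube2, tube3 below 0.05 m/s and contact force between the fingers and tube0 below 0.2 N and x of tube1 in the frame of basket between -0.12 and 0.12 m and y of tube1 in the frame of basket between -0.105 and 0.105 m and z of tube1 in the frame of basket between 0.005 and 0.065 m and contact force between the fingers and tube1 below 0.2 N and x of tube2 in the frame of basket between -0.12 and 0.12 m and y of tube2 in the frame of basket between -0.105 and 0.105 m and z of tube2 in the frame of basket between 0.005 and 0.065 m and contact force between the fingers and tube2 below 0.2 N and x of tube3 in the frame of basket between -0.12 and 0.12 m and y of tube3 in the frame of basket between -0.105 and 0.105 m and z of tube3 in the frame of basket between 0.005 and 0.065 m and contact force between the fingers and tube3 below 0.2 N and angle between basket's own z axis and vertical below 0.1 rad); the robot touches nothing.
It fails at once if a bystander (reagent) is tipped or shoved more than 40 mm (distance of reagent from where it was at the start of the episode above 0.04 m or angle between reagent's own z axis and vertical above 0.5 rad).
It fails at once if a bystander (block) is tipped or shoved more than 40 mm (distance of block from where it was at the start of the episode above 0.04 m or angle between block's own z axis and vertical above 0.5 rad).
Of tube0, tube1, tube2, tube3 only 2 to 4 are there at a start; the rules pass over those that are not, and their reading is None.
At some moment in a run one of basket may be knocked a few centimetres aside while the robot is not near it.
Once in a run the grip may slacken for a moment while it holds something.
It also fails if it takes over 210 s, if anything falls off the work surface, if the arm or the gripper's body presses on something with over 40 N, if the wrist force passes 120 N, or if a joint passes its speed limit or range.

ROBOT

A 6-joint arm with a two-finger parallel gripper is mounted at the origin on the work surface. World frame = base frame: x ahead of the robot, y to its left, z up, the work surface at z = 0. Lengths are in m, angles in degrees, forces in N, time in s.
With the tool pointing down it reaches from about 0.25 to 0.725 m from the base axis. Payload 4 kg.
Tool frame: the origin (TCP) lies on the mounting face of the last link; the fingertips stand 173 mm ahead of it and the grasp point (between the pads) lies 155 mm ahead of it (arm.grip_depth is the distance from the TCP to the grasp point, in m); z points along the fingers, y is the line along which they close (so a half turn about z gives the same grasp; the last joint's range is limited). The gripper opens to 85 mm and grips with 20 to 120 N. Pads are 22 mm wide; open, the fingers measure 114 mm over their backs; the gripper's body (76 mm by 85 mm) begins 54 mm behind the grasp point. The pads swing forward as they close: fully open they stand 13 mm farther back than shut.
Start: joints at [73.453, 13.785, 0.286, 76.501, 0, 90], TCP at [0.142, 0.479, 0.405] pointing down, gripper open.
Joint ranges: [-155.79, 155.79], [-60.16, 107.12], [-62.33, 73.08], [-114, 123.19], [-81.49, 82.49], [-180, 180]. Speed limits (degrees/s): [159.86, 159.86, 180, 180, 180, 180].

INTERFACE

Orientations are given as a 3x3 rotation matrix whose columns are the frame's x, y, z axes.
In Python, from cell import arm, eoat, kinematics, monitor, snapshot, ticket, cut_out gives the robot as it stands. Calls block until the motion is done:
- arm.reach(position, orientation): joint-space move of the TCP to a pose.
- arm.line_to(position, attitude=None, max_speed=0.15): straight line of the TCP; attitude=None keeps the orientation; max_speed is the mean speed in m/s.
- arm.move_joints(angles): joint-space move.
- eoat.move_gripper(opening, effort=None): opening from 0.0 (shut) to 1.0 (fully open); effort is the grip in N (None keeps the last); returns when the fingers have stopped.
- arm.wait(seconds).
- kinematics.ik(position, orientation): joint angles nearest the present ones, or None.
- monitor.read_state(): the state.
- snapshot(name): name is "scene" or "top" or "wrist"; returns a dict with "image" (420x560x3 uint8, red, green, blue), "fx", "fy", "cx", "cy" (pixels), "R" (3x3) and "t" (3): a world point X has camera coordinates R X + t. Camera axes: x right, y down, z forward; pixel columns grow to the right and rows downward; lengths in m; the calibration is good to about 2 mm. A picture is of the moment at which its call begins. There is no depth.
A pose or a line that the arm cannot do raises arm.IKError and nothing moves.
- ticket.sign_off(): hands the job in; it is judged then, once.
Trained networks look in a picture, given as the dict that the camera call returned (one of the last four; its "shot" number tells which), for a name from the list of things; names that differ only in an ending like _2 or _b are one class to them, and where a whole thing is asked for, a point or a joint stands for the part that bears it (a point fixed in the world has none). Each returns a list of dicts, best first, with "score" (0 to 1); they miss things now and then, are a little off and sometimes report something else, mostly with a low value. They report only what shows in the picture. A call takes as long as a camera call.
- cut_out(picture, thing): "mask" (420x560 bool, what is visible of it) and "at" ([column, row] in pixels, amid what is visible of it).
The state is a dict: "clock": time; "joint_positions": joint angles; "dq": joint speeds; "joint_torque": joint torques, N m; "tool_pos": TCP position; "tool_rot": TCP orientation; "force": force on the tool from outside, world axes, zero at the start; "ft_torque": the same for the moment, N m; "width": opening from 0.0 (shut) to 1.0 (fully open); "grasp_force": force on a finger pad.
Only numpy, scipy, OpenCV 4.12 (cv2) and the standard library are available. Lean on these libraries where they do the work, as an engineer would, in place of code of your own. Each camera call takes 0.05 s, during which the arm holds its last target. There are 200 camera calls.

## Working session

There is one attempt and no reset: what is moved stays moved. The work goes in short steps, each a Python script; the robot and the scene stay as the last script left them, time stands still between calls to the robot, and variables do not carry over. Pictures are saved under pics/ and viewed, at most 19 in all, crops included, and the job is handed in when it is done.

```bash
mkdir -p pics; ls; python3 - <<'E'
from cell import *
import cv2,numpy as np
for n in ["scene","top"]:
    p=snapshot(n); cv2.imwrite(f"pics/{n}0.png",p["image"][:,:,::-1]); print(n,p["fx"],p["cx"],p["cy"],np.round(p["R"],3).tolist(),np.round(p["t"],3).tolist())
    for th in ["carriage_handle","bar","rail","basket","tube0","reagent","block","rest_seat","deck"]:
        try: print(th,[(round(d["score"],2),np.round(d["at"]).tolist(),int(d["mask"].sum())) for d in cut_out(p,th)])
        except Exception as e: print(th,"ERR",e)
print(monitor.read_state())
E
```

```text
cell.py
pics
scene 381.98224403890686 277.46172002349795 209.0447717706884 [[-0.012, 1.0, -0.002], [0.768, 0.008, -0.64], [-0.64, -0.009, -0.768]] [-0.014, -0.373, 1.294]
carriage_handle []
bar []
rail [(0.91, [308.0, 207.0], 6696)]
basket [(0.6, [128.0, 191.0], 8068)]
tube0 [(0.97, [345.0, 219.0], 485), (0.96, [277.0, 210.0], 443), (0.9, [300.0, 214.0], 369)]
reagent [(0.86, [437.0, 183.0], 1432)]
block [(0.87, [417.0, 243.0], 1678)]
rest_seat [(0.89, [240.0, 266.0], 2461)]
deck [(0.63, [325.0, 214.0], 3539)]
top 400.2466079108409 280.18904838653515 206.6378263251389 [[-0.001, -1.0, 0.005], [-0.984, 0.0, -0.18], [0.18, -0.005, -0.984]] [0.016, 0.554, 0.956]
carriage_handle [(0.57, [232.0, 226.0], 4248)]
bar [(0.64, [250.0, 223.0], 752), (0.26, [433.0, 255.0], 9871)]
rail [(0.63, [247.0, 232.0], 7506)]
basket [(0.78, [434.0, 252.0], 9905)]
tube0 [(0.69, [218.0, 212.0], 512), (0.65, [276.0, 225.0], 603), (0.58, [256.0, 216.0], 462)]
reagent [(0.8, [116.0, 248.0], 1062), (0.22, [215.0, 212.0], 554)]
block [(0.9, [152.0, 193.0], 1380)]
rest_seat [(0.73, [313.0, 173.0], 1850), (0.24, [43
[... 153 characters left out ...]
010546e+01,
       -3.74778826e-04,  9.00016679e+01]), 'dq': array([-0.025863  , -0.00534278, -0.03997787, -0.12243814,  0.05417993,
        0.02435184]), 'joint_torque': array([ 7.43869023e-04, -3.72215152e+01,  2.52698225e+01,  1.08525946e-03,
        1.38526178e-05, -1.68644043e-06]), 'tool_pos': array([0.14239137, 0.47928792, 0.40468357]), 'tool_rot': array([[-9.58582962e-01,  2.84813457e-01, -8.97965351e-06],
       [ 2.84813457e-01,  9.58582960e-01, -5.31942073e-05],
       [-6.54268326e-06, -5.35485870e-05, -9.99999999e-01]]), 'force': array([0.25820256, 0.34440853, 0.78792081]), 'ft_torque': array([0.01602088, 0.01242119, 0.04472464]), 'grasp_force': 0.0, 'width': 1.0010801989733658}
```

```bash
python3 - <<'E'
import cv2,numpy as np
a=cv2.imread("pics/scene0.png");b=cv2.imread("pics/top0.png")
cv2.imwrite("pics/s0c.png",cv2.resize(a[130:330,60:480],(800,381),interpolation=cv2.INTER_CUBIC))
cv2.imwrite("pics/t0c.png",cv2.resize(b[110:330,80:530],(800,391),interpolation=cv2.INTER_CUBIC))
E
```

```text
(no output)
```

View pics/s0c.png

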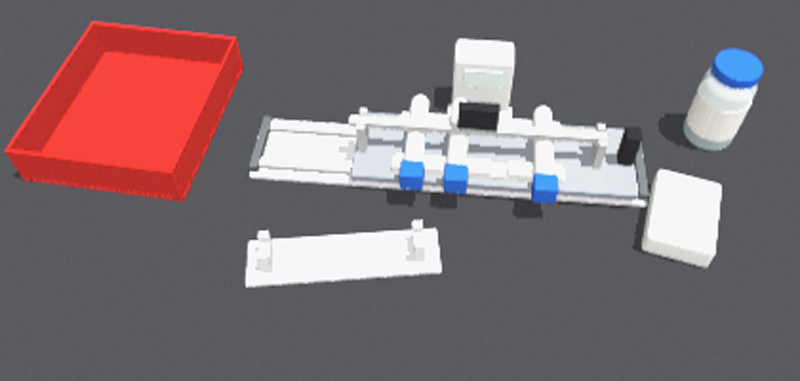

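View pics/t0c.png

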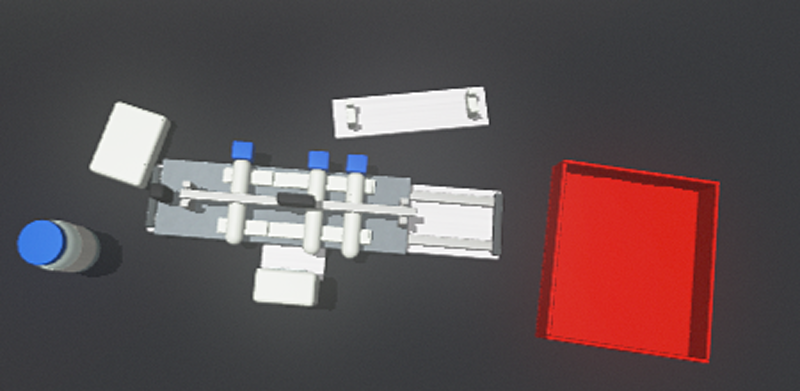

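The scene has three tubes (caps at scene-crop px (410,175), (455,178), (545,187)) and a seated bar whose black handle is at (478,115). The carriage post is at (628,145), the rest at (342,258) and the basket at (125,110). The block and jar stand near the rail's +y end, so the post sits at top-crop (158,192), close to the block at (130,145).

```bash
cat > lib.py <<'E'
from cell import arm,eoat,kinematics,monitor,snapshot,ticket,cut_out
import numpy as np, cv2
from scipy.optimize import least_squares
def ray(p,px):
    d=np.array([(px[0]-p["cx"])/p["fx"],(px[1]-p["cy"])/p["fy"],1.]); R=np.array(p["R"])
    return -R.T@np.array(p["t"]), R.T@d
def plane(p,px,z):
    c,d=ray(p,px); return c+d*(z-c[2])/d[2]
def proj(p,X):
    X=np.atleast_2d(X); c=X@np.array(p["R"]).T+np.array(p["t"])
    return np.c_[c[:,0]/c[:,2]*p["fx"]+p["cx"],c[:,1]/c[:,2]*p["fy"]+p["cy"]]
def tri(obs):
    A=np.zeros((3,3));b=np.zeros(3)
    for p,px in obs:
        c,d=ray(p,px);d=d/np.linalg.norm(d);M=np.eye(3)-np.outer(d,d);A+=M;b+=M@c
    return np.linalg.solve(A,b)
def save(p,name): cv2.imwrite("pics/"+name,p["image"][:,:,::-1])
def Rdown(yaw): # closing (tool y) axis at angle yaw (rad) from world x, tool z down
    y=np.array([np.cos(yaw),np.sin(yaw),0]);z=np.array([0,0,-1.]);return np.c_[np.cross(y,z),y,z]
def rz(a): c,s=np.cos(a),np.sin(a);return np.array([[c,-s,0],[s,c,0],[0,0,1]])
E
python3 - <<'E'
from lib import *
p=snapshot("top"); f=lambda u,v:(80+u*450/800,110+v*220/391)
for n,u,v,z in [("post",163,190,.085),("barh",297,199,.114),("barL",183,198,.076),("barR",418,212,.076),("railNEc",499,191,.01),("railSE",499,258,.01),("restTL",333,98,.008),("restTR",485,87,.008),("restBR",488,125,.008),("restBL",335,138,.008),("basTL",563,160,.06),("basTR",719,183,.06),("basBR",708,362,.06),("basBL",537,336,.06),("jar",42,243,.13),("blk",130,145,.035),("col",286,287,.1)]:
    print(n,plane(p,f(u,v),z).round(3))
p=snapshot("wrist");R=np.array(p["R"]);s=monitor.read_state()
print("cam in tool",s["tool_rot"].T@(-R.T@p["t"]-s["tool_pos"]),(R@s["tool_rot"]).round(3),p["fx"])
E
```

```text
post [0.522 0.278 0.085]
barh [0.506 0.093 0.114]
barL [0.513 0.252 0.076]
barR [ 0.493 -0.069  0.076]
railNEc [ 0.532 -0.194  0.01 ]
railSE [ 0.435 -0.191  0.01 ]
restTL [0.674 0.05  0.008]
restTR [ 0.691 -0.18   0.008]
restBR [ 0.632 -0.182  0.008]
restBL [0.612 0.046 0.008]
basTL [ 0.569 -0.276  0.06 ]
basTR [ 0.536 -0.493  0.06 ]
basBR [ 0.293 -0.455  0.06 ]
basBL [ 0.327 -0.228  0.06 ]
jar [0.447 0.416 0.13 ]
blk [0.596 0.342 0.035]
col [0.392 0.107 0.1  ]
cam in tool [ 0.07287167 -0.00019403  0.03030204] [[ 0.001  1.    -0.   ]
 [-0.959  0.    -0.283]
 [-0.283  0.001  0.959]] 343.4875362090364
```

```bash
python3 - <<'E'
from lib import *
import pickle
Rt=Rdown(np.radians(-3.56)); V=[]
for i,(x,y) in enumerate([(0.47,0.06),(0.53,0.14)]):
    arm.reach([x,y,0.43],Rt); arm.wait(0.3); p=snapshot("wrist"); save(p,f"w{i}.png"); 
    p["cuts"]={t:[(round(d["score"],2),np.round(d["at"],1).tolist(),d["mask"]) for d in cut_out(p,t)] for t in ["bar","carriage_handle","tube0"]}
    for t in p["cuts"]: print(i,t,[(a,b,int(m.sum())) for a,b,m in p["cuts"][t]])
    V.append(p)
pickle.dump(V,open("v.pkl","wb")); s=monitor.read_state();print(s["joint_positions"],s["clock"])
E
```

```text
0 bar [(0.92, [321.9, 138.1], 4313)]
0 carriage_handle [(0.66, [304.9, 120.9], 17382)]
0 tube0 [(0.88, [344.9, 46.8], 4450), (0.71, [332.4, 162.2], 3232), (0.64, [329.6, 212.9], 3128)]
1 bar [(0.87, [262.0, 198.3], 4323)]
1 carriage_handle [(0.6, [268.0, 123.0], 23497)]
1 tube0 [(0.75, [275.6, 280.2], 3018), (0.73, [277.2, 238.9], 2775), (0.58, [286.6, 137.7], 3438)]
[1.47565184e+01 1.88043354e+01 1.09070138e+01 8.20771040e+01
 1.25190803e-03 1.08354120e+02] 4.5083
```

View pics/w0.png

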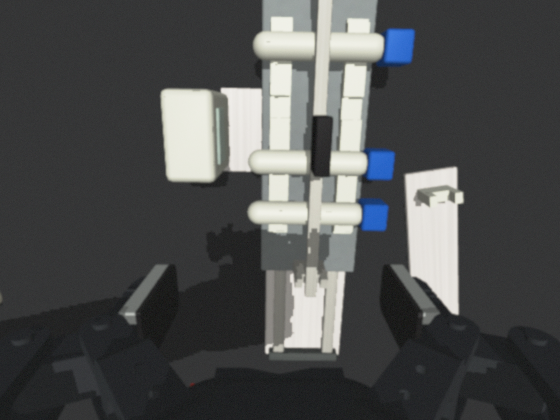

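View pics/w1.png

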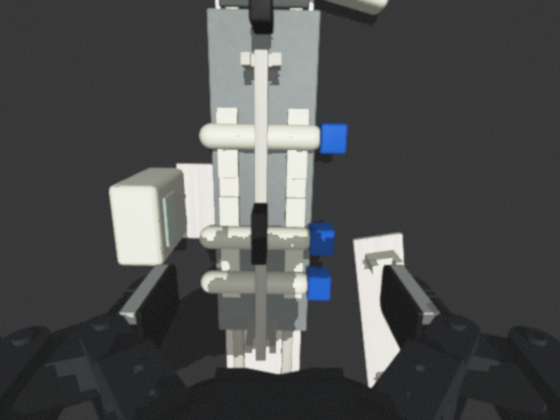

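Wrist views: the tubes lie at w1 rows 137, 238 and 282, i.e. the +81, -27 and -81 cradles, with caps toward +x. The bar handle is at (260,233), the post at (262,12), and part of the rest at right. I'll fit box models to the network masks in several views.

```bash
cat >> lib.py <<'E'
from scipy.optimize import minimize
def box(cx,cy,z0,lx,ly,lz):
    return np.array([[cx+a*lx/2,cy+b*ly/2,z0+c*lz] for a in(-1,1) for b in(-1,1) for c in(0,1)])
MODEL={"bar":[box(0,0,0,.012,.324,.01),box(0,0,.01,.014,.05,.038)],
 "basket":[box(0,0,0,.25,.22,.06)],
 "rest":[box(0,0,-.03,.06,.23,.008)],
 "tube":[box(.067,0,-.0145,.026,.029,.029),np.array([[-.0525+.0125*np.sin(t)*np.cos(u),.0125*np.sin(u),.0125*np.cos(t)*np.cos(u)] for t in np.linspace(0,2*np.pi,9) for u in np.linspace(-1.5,1.5,7)]+[[.054,.0125*np.cos(t),.0125*np.sin(t)] for t in np.linspace(0,2*np.pi,16)])]}
def render(p,model,q,S=4):
    x,y,z,a=q; im=np.zeros((420*S,560*S),np.uint8)
    for P in MODEL[model]:
        u=proj(p,P@rz(a).T+[x,y,z]); h=cv2.convexHull(((u+.5)*S*16).astype(np.int32)) ; cv2.fillConvexPoly(im,h,255,shift=4)
    return cv2.resize(im,(560,420),interpolation=cv2.INTER_AREA)/255.
def fit(obs,model,q0,zfree=True):
    """obs: (picture, mask, valid or None)"""
    q0=np.array(q0,float); sc=np.array([.01,.01,.01,.05])
    def q_of(v): return q0+np.r_[v[:2],v[2] if zfree else 0,v[3]]*sc
    def cost(v):
        return sum((np.abs(render(p,model,q_of(v))-m)*(1 if w is None else w)).sum()/m.sum() for p,m,w in obs)
    sim=np.vstack([np.zeros(4),np.eye(4)]) 
    r=minimize(cost,np.zeros(4),method="Nelder-Mead",options=dict(initial_simplex=sim,maxfev=250,xatol=.005,fatol=1e-5))
    r=minimize(cost,r.x,method="Nelder-Mead",options=dict(initial_simplex=r.x+.3*np.vstack([-np.ones(4)*.5,np.eye(4)]),maxfev=200,xatol=.005,fatol=1e-5))
    return q_of(r.x),r.fun/len(obs)
E
python3 - <<'E'
from lib import *
import pickle
V=pickle.load(open("v.pkl","rb"))
ps=snapshot("scene");pt=snapshot("top")
q,c=fit([(p,p["cuts"]["bar"][0][2],None) for p in V],"bar",[.504,.092,.066,np.radians(-3.56)]);print("bar",q[:3].round(4),np.degrees(q[3]).round(2),c.round(3))
yaw=q[3]
for k in range(3):
    y=[.081,-.027,-.081][k]; g=np.r_[q[:3]+rz(yaw)@[0,y,0],yaw]; g[2]=.051
    obs=[(p,p["cuts"]["tube0"][[k,2-k][i==1] if 0 else {0:[0,1,2],1:[2,1,0]}[i][k]][2],None) for i,p in enumerate(V)]
    t,c=fit(obs,"tube",g); print("tube",t[:3].round(4),np.degrees(t[3]).round(2),c.round(3),"dx,dy",(rz(yaw).T@(t[:3]-q[:3])).round(4))
for nm,th,g in [("rest","rest_seat",[.652,-.067,.03,np.radians(4.6)]),("basket","basket",[.43,-.363,0,np.radians(-9)])]:
    obs=[(p,cut_out(p,th)[0]["mask"],None) for p in (ps,pt)]
    t,c=fit(obs,nm,g); print(nm,t[:3].round(4),np.degrees(t[3]).round(2),c.round(3))
E
```

```text
bar [0.5073 0.0988 0.0657] -4.61 0.078
tube [0.5162 0.1833 0.0492] -4.64 0.144 dx,dy [ 0.002   0.085  -0.0165]
tube [0.5021 0.0756 0.0484] -4.34 0.209 dx,dy [-0.0034 -0.0235 -0.0173]
tube [0.4971 0.0218 0.0493] -4.6 0.143 dx,dy [-0.004  -0.0775 -0.0164]
rest [ 0.6541 -0.0651  0.0285] 5.44 0.074
basket [ 0.4308 -0.3674 -0.0039] -8.54 0.02
```

```bash
python3 - <<'E'
from lib import *
yaw=np.radians(-4.6); c=np.array([.5073,.1018,0]); post=c+rz(yaw)@[0,.187,.085]
arm.reach(np.r_[(post+rz(yaw)@[0,-.03,0])[:2],.38],Rdown(yaw)); arm.wait(.3)
p=snapshot("wrist"); im=p["image"][:,:,::-1].copy()
sq=np.array([[-.01,-.01,0],[.01,-.01,0],[.01,.01,0],[-.01,.01,0]])@rz(yaw).T+post
print(post,proj(p,sq).round(1).tolist())
big=cv2.resize(im[100:300,180:380],(800,800),interpolation=cv2.INTER_CUBIC)
cv2.polylines(big,[((proj(p,sq)-[180,100])*4).astype(np.int32)],True,(0,0,255),1)
big=np.clip(big.astype(float)*1.6,0,255).astype(np.uint8)
cv2.imwrite("pics/post.png",big[100:700])
E
```

```text
[0.5222972  0.28819765 0.085     ] [[266.2, 173.9], [291.7, 173.8], [291.9, 148.1], [265.9, 148.2]]
```

View pics/post.png

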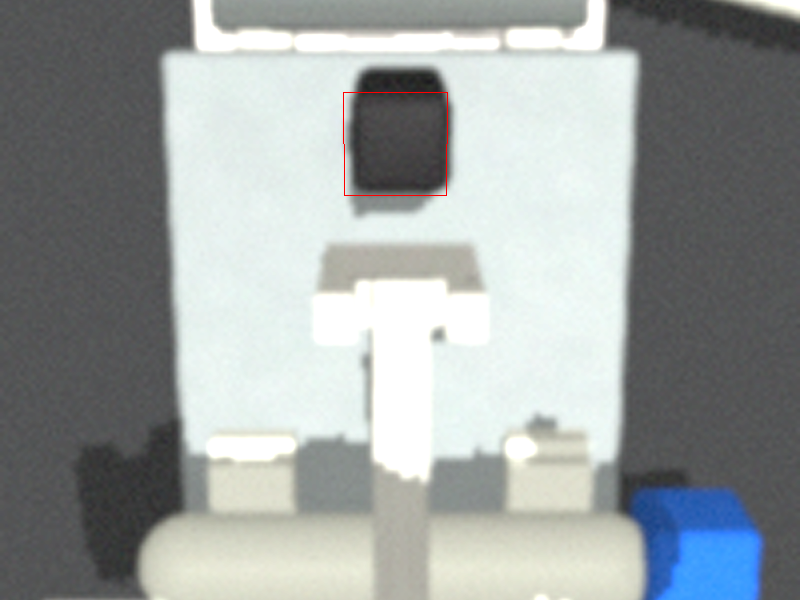

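The post's top face spans crop x 353–449, about 1 mm to the right of the prediction, and y agrees. I'll grip the post across x and move the carriage 120 mm.

```bash
python3 - <<'E'
from lib import *
yaw=np.radians(-4.6); post=np.array([.5233,.288,0]); Rt=Rdown(yaw)
eoat.move_gripper(.6,40)
arm.reach(post+[0,0,.30],Rt); arm.line_to(post+[0,0,.225],max_speed=.1)
eoat.move_gripper(0,40); s=monitor.read_state(); print(s["width"],s["grasp_force"],s["force"].round(1))
d=rz(yaw)@[0,-.12,0]
arm.line_to(post+[0,0,.225]+d,max_speed=.06); arm.wait(.3); s=monitor.read_state(); print(s["width"],s["force"].round(1))
eoat.move_gripper(.6); arm.wait(.2)
arm.line_to(post+[0,0,.38]+d,max_speed=.15)
p=snapshot("top"); save(p,"t1.png"); q=post+d+[0,0,.085]
# wrist view of the post
arm.reach(np.r_[(post+d+rz(yaw)@[0,-.03,0])[:2],.38],Rt); arm.wait(.3)
p=snapshot("wrist"); im=p["image"][:,:,::-1].copy()
sq=np.array([[-.01,-.01,0],[.01,-.01,0],[.01,.01,0],[-.01,.01,0]])@rz(yaw).T+q
big=cv2.resize(im[100:300,180:380],(800,800),interpolation=cv2.INTER_CUBIC)
cv2.polylines(big,[((proj(p,sq)-[180,100])*4).astype(np.int32)],True,(0,0,255),1)
big=np.clip(big.astype(float)*1.6,0,255).astype(np.uint8)
cv2.imwrite("pics/post1.png",big[100:700]); print(monitor.read_state()["clock"])
E
```

```text
0.22816736496190745 40.073731541633606 [ 0.1 -0.5  2.8]
0.2259351121793082 [0.4 1.  6.5]
12.775
```

View pics/post1.png

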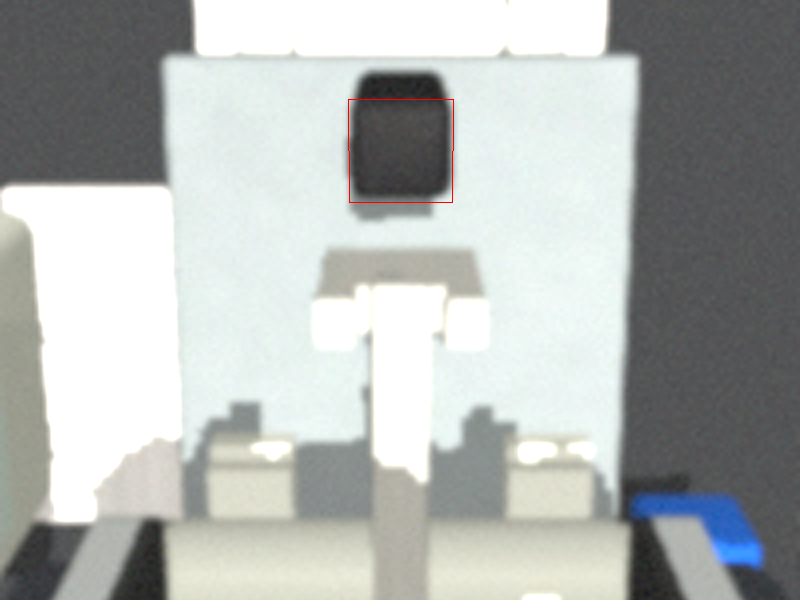

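The carriage is at about 121 mm, with the post square within 1 mm of the prediction. Next: measure the bar in its new place and the rest, from two wrist positions each.

```bash
cat >> lib.py <<'E'
MODEL["rest"]+= [box(0,y,-.022,.035,.01,.036) for y in (-.09,.09)]
E
python3 - <<'E'
from lib import *
yaw=np.radians(-4.6)
def views(cs,Rt,things,z=.40):
    out={t:[] for t in things}
    for i,(x,y) in enumerate(cs):
        arm.reach([x,y,z],Rt); arm.wait(.3); p=snapshot("wrist"); save(p,f"v{things[0]}{i}.png")
        for t in things:
            out[t]+=[(p,d["mask"],None,d["score"],np.round(d["at"])) for d in cut_out(p,t)]
    return out
o=views([(.46,-.09),(.53,-.05)],Rdown(yaw),["bar","tube0"])
print([(a[3],a[4]) for a in o["bar"]],[(a[3],a[4]) for a in o["tube0"]])
q,c=fit([a[:3] for a in o["bar"] if a[3]>.5],"bar",[.4977,-.021,.066,yaw]);print("bar",q[:3].round(4),np.degrees(q[3]).round(2),c.round(3))
ry=np.radians(5.4)
o=views([(.60,-.15),(.68,-.10)],Rdown(ry),["rest_seat"])
print([(a[3],a[4],a[1].sum()) for a in o["rest_seat"]])
q,c=fit([a[:3] for a in o["rest_seat"] if a[3]>.5],"rest",[.654,-.065,.03,ry]);print("rest",q[:3].round(4),np.degrees(q[3]).round(2),c.round(3))
print(monitor.read_state()["clock"])
a=cv2.imread("pics/vbar1.png");b=cv2.imread("pics/vrest_seat1.png")
cv2.imwrite("pics/two.png",cv2.resize(np.hstack([a,b]),(800,300),interpolation=cv2.INTER_AREA))
E
```

```text
[(0.94, array([321., 121.])), (0.8, array([241., 155.]))] [(0.86, array([349.,  11.])), (0.73, array([341., 135.])), (0.71, array([332., 190.])), (0.34, array([303., 110.])), (0.98, array([267.,  57.])), (0.79, array([265., 235.])), (0.63, array([263., 180.])), (0.63, array([254., 126.]))]
bar [ 0.4977 -0.0215  0.065 ] -4.58 0.053
[(0.79, array([343.,  97.]), np.int64(12456)), (0.73, array([257., 121.]), np.int64(12920)), (0.45, array([107.,  92.]), np.int64(16996))]
rest [ 0.654  -0.0638  0.0285] 5.32 0.018
16.85
```

View pics/two.png

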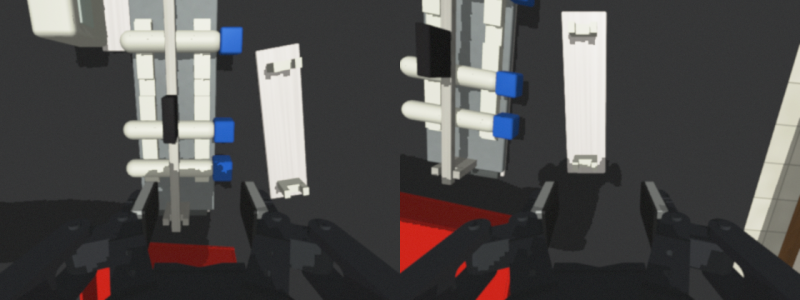

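The carriage moved 120 mm and the heights are consistent with the text. Now lift the bar and re-measure it in the hand above the rest before lowering it.

```bash
python3 - <<'E'
from lib import *
b=np.array([.4977,-.0215,0]); yaw=np.radians(-4.59); r=np.array([.654,-.0638,0]); ry=np.radians(5.32)
eoat.move_gripper(.6,110)
arm.reach(b+[0,0,.35],Rdown(yaw)); arm.line_to(b+[0,0,.253],max_speed=.1)
eoat.move_gripper(0,110); s=monitor.read_state(); print(s["width"],s["grasp_force"],s["force"].round(1))
arm.line_to(b+[0,0,.38],max_speed=.12)
arm.line_to(r+[0,0,.36],Rdown(ry),max_speed=.12)
arm.wait(.4); s=monitor.read_state(); print(s["width"],s["force"].round(1),s["clock"])
O=[]
for n in ["wrist","top","scene"]:
    p=snapshot(n); d=cut_out(p,"bar"); print(n,[(x["score"],x["at"],x["mask"].sum()) for x in d])
    save(p,f"h{n}.png")
    if d and d[0]["score"]>.5: O.append((p,d[0]["mask"],None))
q,c=fit(O[:1],"bar",np.r_[r[:2],.173,ry]); print(q,np.degrees(q[3]),c)
q,c=fit(O,"bar",np.r_[r[:2],.173,ry]); print(q,np.degrees(q[3]),c)
E
```

```text
0.146201754810506 107.23387956619263 [-0.2  0.3  4.8]
0.14289290407501495 [-0.4  0.3 -3.3] 22.5667
wrist [(0.81, [281.5, 199.8], np.int64(11761))]
top [(0.51, [271.1, 155.5], np.int64(325))]
scene [(0.92, [236.6, 217.9], np.int64(1345)), (0.2, [416.5, 246.2], np.int64(1662))]
[ 0.65293913 -0.0658162   0.16896835  0.09241385] 5.294923462196862 0.1237983298072226
[ 0.65280212 -0.06380014  0.17066597  0.09141045] 5.237432744360902 0.9896265896845552
```

View pics/hscene.png

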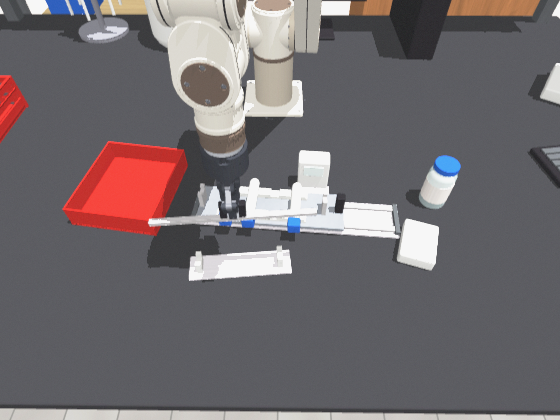

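The bar is held level above the rest (scene px (236,215)). Lowering.

```bash
python3 - <<'E'
from lib import *
r=np.array([.654,-.0638,0])
arm.line_to(r+[0,0,.245],max_speed=.1)
arm.line_to(r+[0,0,.219],max_speed=.03); s=monitor.read_state(); print(s["width"],s["force"].round(1))
for k in range(4):
    if s["force"][2]>0: break
    arm.line_to(s["tool_pos"]-[0,0,.001],max_speed=.03); s=monitor.read_state(); print(s["tool_pos"][2],s["force"].round(1))
eoat.move_gripper(.5); arm.wait(.2); arm.line_to(r+[0,0,.34],max_speed=.15)
O=[]
arm.reach([.66,-.12,.40],Rdown(np.radians(5.3))); arm.wait(.3)
p=snapshot("wrist");save(p,"w3.png");O=[(p,cut_out(p,"bar")[0]["mask"],None)]
p=snapshot("scene");save(p,"s3.png");d=cut_out(p,"bar");print([x["score"] for x in d]);O.append((p,d[0]["mask"],None))
q,c=fit(O,"bar",np.r_[r[:2],.03,np.radians(5.3)]); print(q.round(4),np.degrees(q[3]),c,monitor.read_state()["clock"])
p=snapshot("top"); d=cut_out(p,"basket")[0]; s_=snapshot("scene"); d2=cut_out(s_,"basket")[0]
q,c=fit([(p,d["mask"],None),(s_,d2["mask"],None)],"basket",[.4308,-.3674,0,np.radians(-8.5)]); print("basket",q.round(4),c)
E
```

```text
0.1484023949961226 [-0.1 -0.2 -3. ]
0.21839752043508381 [ 0.7  0.2 -3.1]
0.21787400556857056 [-0.6  0.2 -0.1]
0.21785641242229678 [-3.5  0.2  4.8]
[0.75]
[ 0.6533 -0.0646  0.0275  0.0935] 5.357229946033245 0.08340410499401577 28.4333
basket [ 0.431  -0.3698 -0.0068 -0.142 ] 0.6186803511016424
```

View pics/w3.png

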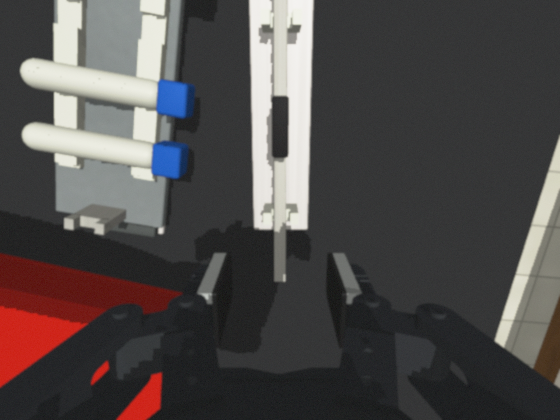

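The bar lies in both saddles (handle (280,126), bar along the rest axis). Now measure the tubes with the bar off.

```bash
cat >> lib.py <<'E'
def basket(q0=(.431,-.3685,0,-.145)):
    O=[]
    for n in ("top","scene"):
        p=snapshot(n); d=cut_out(p,"basket")
        if d and d[0]["score"]>.4: O.append((p,d[0]["mask"],None))
    fs=[fit([o],"basket",q0,zfree=False) for o in O]
    return sorted(fs,key=lambda f:f[1])
E
python3 - <<'E'
from lib import *
yaw=np.radians(-4.6); c=np.array([.4982,-.0187,.051]); Rt=Rdown(yaw+np.pi/2); T=[[],[],[],[]]
ys=[-.081,-.027,.027,.081]
for x,y in [(.42,-.05),(.50,.03)]:
    arm.reach([x,y,.40],Rt); arm.wait(.3); p=snapshot("wrist")
    for d in cut_out(p,"tube0"):
        k=int(np.argmin([np.linalg.norm(proj(p,c+rz(yaw)@[.01,v,0])[0]-d["at"]) for v in ys])); print(round(d["score"],2),np.round(d["at"]),k,d["mask"].sum(),np.linalg.norm(proj(p,c+rz(yaw)@[.01,ys[k],0])[0]-d["at"]).round(1))
        if d["score"]>.5: T[k].append((p,d["mask"],None))
for k in range(4):
    if T[k]:
        t,cc=fit(T[k],"tube",np.r_[c+rz(yaw)@[0,ys[k],0],yaw]); print(k,len(T[k]),t[:3].round(4),np.degrees(t[3]).round(1),cc.round(3),(rz(yaw).T@(t[:3]-c)).round(4))
for q,e in basket(): print(q.round(4),e)
save(p,"w4.png")
E
```

```text
0.88 [398. 252.] 3 2726 15.0
0.74 [290. 266.] 1 3492 0.9
0.72 [239. 256.] 0 3138 11.2
0.96 [145. 193.] 0 4436 4.9
0.81 [315. 199.] 3 4020 2.6
0.74 [200. 194.] 1 4074 4.8
0 2 [ 0.4874 -0.0988  0.0494] -4.4 0.11 [-0.0043 -0.0807 -0.0016]
1 2 [ 0.4925 -0.0448  0.0494] -4.5 0.055 [-0.0036 -0.0265 -0.0016]
3 2 [0.5064 0.0628 0.0499] -4.5 0.238 [ 0.0016  0.0819 -0.0011]
[ 0.4321 -0.3663  0.     -0.1481] 0.015164944558718583
[ 0.433  -0.3651  0.     -0.144 ] 0.019117527702583348
```

View pics/w4.png

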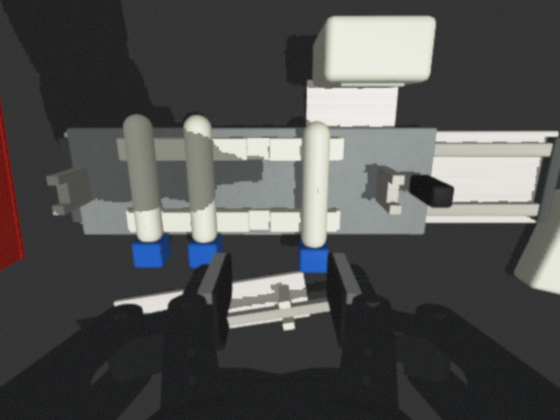

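All three tubes are at their cradle positions (dy under 1 mm). Basket consistent in both views. Move the first tube and check it before continuing.

```bash
cat > tube.py <<'E'
from lib import *
import sys
yaw=np.radians(-4.6); c=np.array([.4982,-.0182,0])
def move(k,dx,slot,W=.45):
    """tube in cradle k, its endways shift dx, to basket-y slot"""
    Rt=Rdown(yaw+np.pi/2); g=c+rz(yaw)@[0.,[-.081,-.027,.027,.081][k],0]
    eoat.move_gripper(W,50)
    arm.reach(g+[0,0,.32],Rt); arm.line_to(g+[0,0,.211],max_speed=.12)
    eoat.move_gripper(0,50); s=monitor.read_state(); print("grip",s["width"],s["force"].round(1))
    arm.line_to(g+[0,0,.33],max_speed=.15)
    if monitor.read_state()["width"]<.15: print("LOST"); return False
    fs=basket(); print([(q.round(3).tolist(),round(e,3)) for q,e in fs]); q,e=fs[0]
    if e>.06: print("basket unsure"); return False
    # grasp is at tube x=-dx; put tube origin at basket x -0.0075
    h=q[:3]+rz(q[3])@[-.0075-dx,slot,0]; h[2]=0; Rb=Rdown(q[3]+np.pi/2)
    arm.reach(h+[0,0,.33],Rb)
    if monitor.read_state()["width"]<.15: print("LOST in transit"); return False
    arm.line_to(h+[0,0,.192],max_speed=.12)
    eoat.move_gripper(W); arm.wait(.2); arm.line_to(h+[0,0,.33],max_speed=.2)
    return True
E
python3 - <<'E'
from tube import *
print(move(0,-.0043,-.06))
arm.reach([.47,.0,.36],Rdown(yaw+np.pi/2)); arm.wait(.2)
for n in ("top","scene"):
    p=snapshot(n); save(p,n+"5.png"); print([(round(d["score"],2),np.round(d["at"])) for d in cut_out(p,"tube0")])
print(monitor.read_state()["clock"])
a=cv2.imread("pics/top5.png");b=cv2.imread("pics/scene5.png");cv2.imwrite("pics/five.png",np.hstack([a,b])[:,:][60:360,160:][:, :800])
E
```

```text
grip 0.2748179402071635 [-0.8  0.9  5.6]
[([0.433, -0.365, 0.0, -0.151], np.float64(0.026)), ([0.432, -0.368, 0.0, -0.159], np.float64(0.666))]
True
[(0.82, array([456., 255.])), (0.51, array([432., 252.])), (0.2, array([113., 246.]))]
[(0.96, array([294., 209.])), (0.82, array([107., 193.])), (0.75, array([250., 205.]))]
40.6083
```

View pics/five.png

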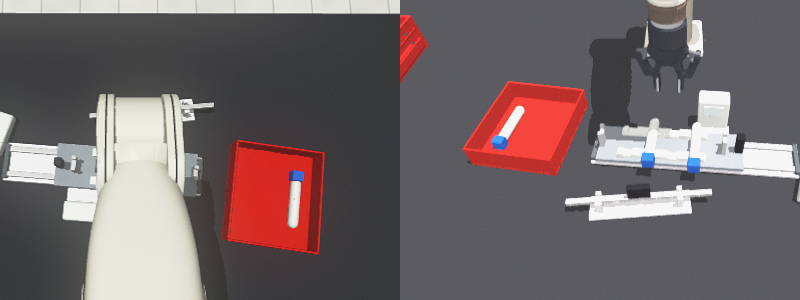

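First tube in the basket (left panel (295,200)), and everything else is as before. Next two.

```bash
sed -i 's/e>.06/e>.15/' tube.py; python3 - <<'E'
from tube import *
if move(1,-.0036,0.0): print(move(3,.0016,.06))
arm.reach([.47,.0,.36],Rdown(yaw+np.pi/2)); arm.wait(.2)
for n in ("top","scene"):
    p=snapshot(n); save(p,n+"6.png"); print([(round(d["score"],2),np.round(d["at"])) for d in cut_out(p,"tube0")])
print(monitor.read_state()["clock"])
a=cv2.imread("pics/top6.png");b=cv2.imread("pics/scene6.png");cv2.imwrite("pics/six.png",np.hstack([a,b])[:,:][60:360,160:][:, :800])
E
```

```text
grip 0.2762990525375617 [-0.9  0.4  5.6]
[([0.433, -0.365, 0.0, -0.152], np.float64(0.096)), ([0.432, -0.366, 0.0, -0.148], np.float64(0.102))]
grip 0.2729105604250131 [-1.  -0.3  4.8]
[([0.433, -0.365, 0.0, -0.15], np.float64(0.156)), ([0.433, -0.366, 0.0, -0.151], np.float64(0.183))]
basket unsure
False
[(0.97, array([452., 259.])), (0.96, array([430., 252.]))]
[(0.69, array([107., 191.])), (0.66, array([129., 190.])), (0.56, array([266., 158.]))]
52.6333
```

View pics/six.png

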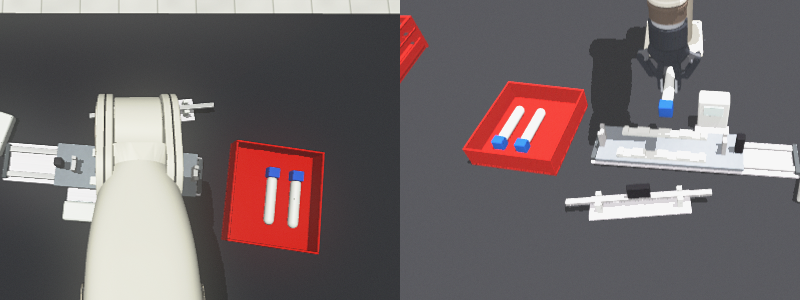

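Two tubes are in the basket and the third is still held. The stop was only my fit threshold reacting to the tube-shaped holes in the mask; both views agree on the basket pose. Place it.

```bash
python3 - <<'E'
from tube import *
fs=basket(); print([(q.round(3).tolist(),round(e,3)) for q,e in fs]); q=fs[0][0]
h=q[:3]+rz(q[3])@[-.0075-.0016,.06,0]; h[2]=0
arm.reach(h+[0,0,.33],Rdown(q[3]+np.pi/2)); print(monitor.read_state()["width"])
arm.line_to(h+[0,0,.192],max_speed=.12); eoat.move_gripper(.45); arm.wait(.2); arm.line_to(h+[0,0,.33],max_speed=.2)
# measure bar and carriage again
ry=np.radians(5.3); O=[]
for x,y in [(.63,-.13),(.67,-.09)]:
    arm.reach([x,y,.40],Rdown(ry)); arm.wait(.3); p=snapshot("wrist"); d=cut_out(p,"bar"); print([(round(a["score"],2),np.round(a["at"])) for a in d]); O.append((p,d[0]["mask"],None))
b,e=fit(O,"bar",[.6535,-.0645,.03,ry]); print("bar",b.round(4),np.degrees(b[3]),e)
for n in ("top","scene"):
    p=snapshot(n); save(p,n+"7.png"); print([(round(d["score"],2),np.round(d["at"])) for d in cut_out(p,"tube0")])
arm.reach(np.r_[(c+rz(yaw)@[0,.187-.03,0])[:2],.38],Rdown(yaw)); arm.wait(.3)
p=snapshot("wrist"); im=p["image"][:,:,::-1].copy()
sq=np.array([[-.01,-.01,0],[.01,-.01,0],[.01,.01,0],[-.01,.01,0]]); big=cv2.resize(im[60:300,180:380],(800,960),interpolation=cv2.INTER_CUBIC); big=np.clip(big.astype(float)*1.6,0,255).astype(np.uint8)
f=lambda P:cv2.polylines(big,[((proj(p,P@rz(yaw).T+c)-[180,60]+.5)*4).astype(np.int32)],True,(0,0,255),1)
f(sq+[0,.187,.085]); f(sq*[.95,.5,1]+[0,.15,.077])
cv2.imwrite("pics/post7.png",big[200:800]); print(monitor.read_state()["clock"])
a=cv2.imread("pics/top7.png");b=cv2.imread("pics/scene7.png");cv2.imwrite("pics/seven.png",np.hstack([a,b])[60:360,160:][:, :800])
E
```

```text
[([0.433, -0.365, 0.0, -0.147], np.float64(0.181)), ([0.432, -0.366, 0.0, -0.148], np.float64(0.182))]
0.2730584513120425
[(0.95, array([311., 121.]))]
[(0.76, array([267., 143.]))]
bar [ 0.6532 -0.0637  0.0287  0.0935] 5.355243937925088 0.06281798885706924
[(0.8, array([453., 257.])), (0.73, array([429., 254.]))]
[(0.94, array([106., 189.])), (0.84, array([147., 197.])), (0.62, array([129., 190.]))]
60.9583
```

View pics/seven.png

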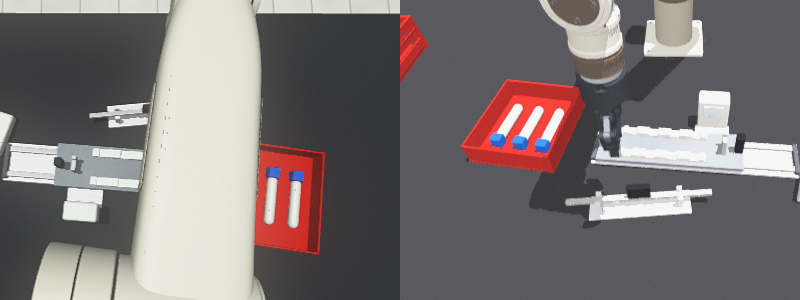

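View pics/post7.png

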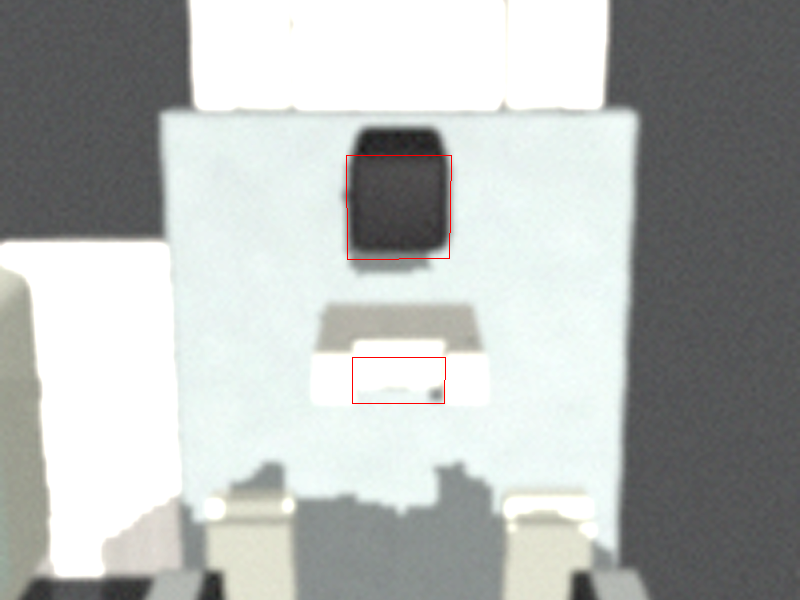

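All three tubes are in the basket. The slot and post coincide with the predicted outlines, so the carriage hasn't moved. Now return the bar.

```bash
python3 - <<'E'
from tube import *
b=np.array([.6534,-.0638,0]); ry=np.radians(5.33)
eoat.move_gripper(.5,110)
arm.reach(b+[0,0,.34],Rdown(ry)); arm.line_to(b+[0,0,.218],max_speed=.1)
eoat.move_gripper(0,110); s=monitor.read_state(); print(s["width"],s["force"].round(1))
arm.line_to(b+[0,0,.38],max_speed=.12); arm.line_to(c+[0,0,.38],Rdown(yaw),max_speed=.12); arm.line_to(c+[0,0,.30],max_speed=.1)
arm.wait(.4); s=monitor.read_state(); print(s["width"],s["force"].round(1),s["clock"])
p=snapshot("wrist"); d=cut_out(p,"bar"); print([(x["score"],x["at"],x["mask"].sum()) for x in d]); save(p,"h8.png")
q,e=fit([(p,d[0]["mask"],None)],"bar",np.r_[c[:2],.112,yaw]); print(q.round(4),np.degrees(q[3]),e)
p=snapshot("scene"); save(p,"s8.png")
a=cv2.imread("pics/h8.png");b=cv2.imread("pics/s8.png")[100:310,120:400];cv2.imwrite("pics/eight.png",cv2.resize(np.hstack([a,cv2.resize(b,(560,420))]),(800,300),interpolation=cv2.INTER_AREA))
E
```

```text
0.14626970542998785 [-1.1 -0.   2.9]
0.1457039105311234 [ 0.4  0.2 -3.8] 68.2583
[(0.66, [281.8, 202.0], np.int64(11575))]
[ 0.497  -0.0204  0.1073 -0.0816] -4.676883199331115 0.12804709270317197
```

View pics/eight.png

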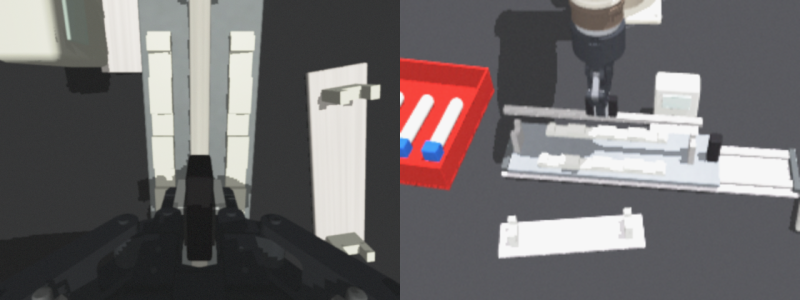

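The bar is level in the hand above the brackets, with the same small fit offsets as the first time. Lowering until contact.

```bash
python3 - <<'E'
from tube import *
arm.line_to(c+[0,0,.27],max_speed=.06); arm.line_to(c+[0,0,.2555],max_speed=.03); s=monitor.read_state(); print(s["tool_pos"],s["force"].round(1))
for k in range(5):
    if s["force"][2]>0: break
    arm.line_to(s["tool_pos"]-[0,0,.001],max_speed=.03); s=monitor.read_state(); print(s["tool_pos"][2],s["force"].round(1))
eoat.move_gripper(.5); arm.wait(.2); arm.line_to(c+[0,0,.36],max_speed=.15)
O=[]
for dx,dy in [(-.03,-.07),(.03,-.03)]:
    arm.reach(c+[dx,dy,.42],Rdown(yaw)); arm.wait(.3); p=snapshot("wrist"); d=cut_out(p,"bar"); print([(x["score"],x["at"]) for x in d]); O.append((p,d[0]["mask"],None))
q,e=fit(O,"bar",np.r_[c[:2],.066,yaw]); print(q.round(4),np.degrees(q[3]),e,"rel",rz(yaw).T@(q[:3]-c))
save(p,"w9.png"); p=snapshot("scene"); save(p,"s9.png"); print(monitor.read_state()["clock"])
a=cv2.imread("pics/w9.png");b=cv2.imread("pics/s9.png")[100:310,120:400];cv2.imwrite("pics/nine.png",cv2.resize(np.hstack([a,cv2.resize(b,(560,420))]),(800,300),interpolation=cv2.INTER_AREA))
E
```

```text
[ 0.49816463 -0.01820956  0.25537427] [-0.2  0.6 -3.6]
0.25485537194934416 [-0.5 -0.5  0.9]
[(0.68, [308.2, 119.8])]
[(0.87, [246.2, 147.1])]
[ 0.4971 -0.0178  0.065  -0.0784] -4.4944367546242505 0.05075491673588396 rel [-0.00107851  0.00028719  0.06504584]
73.1167
```

View pics/nine.png

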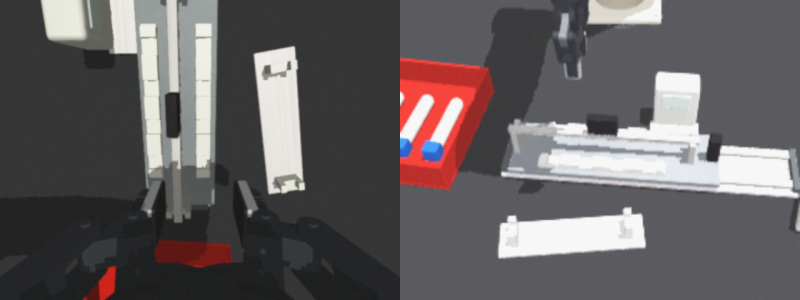

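The bar is seated (x -1 mm, y 0.3 mm, z as at the start). Now move the carriage back.

```bash
python3 - <<'E'
from tube import *
post=np.array([.5233,.288,0]); d=rz(yaw)@[0,-.12,0]; Rt=Rdown(yaw)
eoat.move_gripper(.6,40)
arm.reach(post+d+[0,0,.32],Rt); arm.line_to(post+d+[0,0,.225],max_speed=.1)
eoat.move_gripper(0,40); s=monitor.read_state(); print(s["width"],s["grasp_force"],s["force"].round(1))
arm.line_to(post+[0,0,.225]+rz(yaw)@[0,.0005,0],max_speed=.06); arm.wait(.3); s=monitor.read_state(); print(s["width"],s["force"].round(1))
eoat.move_gripper(.6); arm.wait(.2); arm.line_to(post+[0,0,.38],max_speed=.15)
c0=np.array([.5073,.0988,.066]); O=[]
for x,y in [(0.47,0.06),(0.53,0.14)]:
    arm.reach([x,y,0.43],Rt); arm.wait(.3); p=snapshot("wrist"); k=cut_out(p,"bar"); print([(x_["score"],x_["at"]) for x_ in k]); O.append((p,k[0]["mask"],None))
q,e=fit(O,"bar",np.r_[c0,yaw]); print(q.round(4),np.degrees(q[3]),e,"rel",rz(yaw).T@(q[:3]-c0))
q0=post+[-.001,0.0002,0]
arm.reach(np.r_[(q0+rz(yaw)@[0,-.03,0])[:2],.38],Rt); arm.wait(.3)
p=snapshot("wrist"); big=cv2.resize(p["image"][:,:,::-1][100:300,180:380],(800,800),interpolation=cv2.INTER_CUBIC)
sq=np.array([[-.01,-.01,0],[.01,-.01,0],[.01,.01,0],[-.01,.01,0]])@rz(yaw).T+q0+[0,0,.085]
cv2.polylines(big,[((proj(p,sq)-[180,100])*4).astype(np.int32)],True,(0,0,255),1)
big=np.clip(big.astype(float)*1.6,0,255).astype(np.uint8)[100:700]
arm.reach([.35,.1,.42],Rt); p=snapshot("scene"); save(p,"s10.png"); print([(round(a["score"],2),np.round(a["at"])) for a in cut_out(p,"tube0")])
cv2.imwrite("pics/ten.png",np.hstack([cv2.resize(big,(400,300)),cv2.resize(cv2.imread("pics/s10.png")[110:320,60:480],(400,300))])); print(monitor.read_state()["clock"])
E
```

```text
0.22887961843249147 40.39589166641235 [ 0.5 -0.3  3.2]
0.2251388549647111 [ 0.6 -0.9  5.2]
[(0.64, [319.1, 136.2])]
[(0.61, [261.1, 202.2])]
[ 0.5068  0.1014  0.0647 -0.0799] -4.576344582548367 0.06842813510488205 rel [-0.00074808  0.00259361 -0.00133002]
[(0.9, array([126., 188.])), (0.83, array([146., 197.])), (0.58, array([104., 191.])), (0.39, array([126., 182.]))]
84.2417
```

View pics/ten.png

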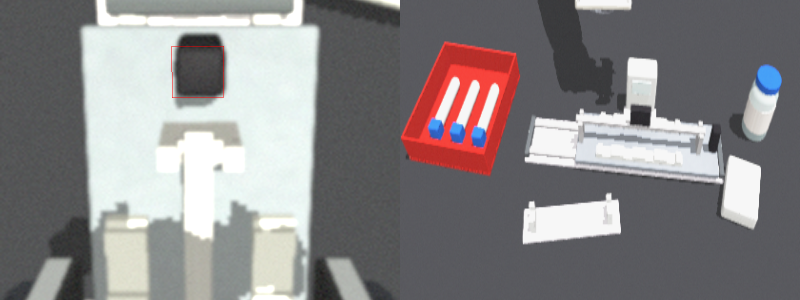

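The post is back at its starting place, the bar is seated and centred, the tubes are in the basket and the bystanders are where they were.

```bash
python3 -c "
from cell import *
arm.wait(.3); print(ticket.sign_off())"
```

```text
the job is handed in; nothing more can be done
None
```

The job is handed in: all three tubes are in the red basket, the bar lies centred in its brackets with the handle up, and the carriage is back at the scanner station. The last pictures confirmed this; sign-off returned no verdict.

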